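# Clear the lamp housing, fit the lens on its dowels and hold it pressed

## Task

Take the small yellow basket off the lamp housing and hang it by its handle on the hook of the blue stand, letting go of it there. Then fit the red and white lens onto the housing, its two holes over the two dowels (white end on the thick dowel) until it sits flush, press it down so that the sprung nest sinks about a centimetre, and finish while still holding the lens pressed down like that. Leave the other things on the bench where they are.

Things in the scene. Friction and masses are not known exactly. Their poses are not given: they have to be found in the camera images.
- basket: open yellow basket 80 (x) x 74 (y) mm, walls 38 mm high, 0.2 kg; origin: centre of its underside. Uprights at y = +-34 mm carry a wooden grip 16 (x) x 44 (y) x 40 mm, from z = 108 to 148 mm, to be pinched across its 16 mm. Below the grip the bail is open down to z = 38 mm, 64 mm wide, so a hook enters along the basket's x. At the start it stands on the housing's rim
- handle (a point): centre of the underside of the basket's wooden grip, 108 mm above the basket's underside: the face that rests on the hook
- stand: fixed stand, origin under its foot (130 x 90 x 12 mm); blue post 16 mm square, 204 mm high, at the origin. From its top a steel rod 8 mm thick, the hook, runs level along the stand's own -x, upper side at z = 204 mm, to x = -118 mm, then turns up to a tip at x = -130 mm, top at z = 226 mm. Nothing on it is higher
- hook_seat (a point): point on the upper side of the hook's rod, 80 mm from the post's centre: a good place for the handle to rest; it turns with the stand (axes as the stand's)
- lens: lamp lens, 0.18 to 0.27 kg: black flange 190 (x) x 64 (y) x 6 mm, on it a dome 116 (x -58 to 58) x 50 (y) mm, top at z = 43 mm, white at +x, red at -x. Origin: centre of the underside. Holes through the flange: 14.5 mm at x = +80 mm (white end), 11.5 mm at x = -80 mm. Grip the dome across its 50 mm. Lies flat on the bench at the start
- lens_white_hole (a point): centre of the wide hole at the lens's white end, at the flange's underside
- housing: black lamp housing 190 (x) x 64 (y) x 35 mm, fixed on the sprung blue plate. Origin: centre of its underside, 50 mm above the bench with the nest up. Flat rim at z = 35 mm; two brass dowels stand 22 mm above it, top 7 mm tapered: 12 mm thick at x = +80 mm, 9 mm at x = -80 mm. Lens home: its origin at z = 35 mm here, axes parallel
- thick_dowel (a point): foot of the 12 mm dowel at the height of the rim
- slide (a joint): how far the sprung plate with the housing is pressed down, m: 0 up, 0.012 at its stop. The spring carries housing, basket or lens without sinking; with the lens on, 2 to 3 N more starts it moving, then 0.6 N per mm, about 10 N at the stop
- mug: mint-green mug, 74 mm across, 85 mm high; origin under its centre. To be left alone
- tape: black ring (roll of tape lying flat), 90 mm across, 22 mm high; origin under its centre. To be left alone
- bulb_box: cardboard box 60 x 60 x 70 mm high; origin under its centre. To be left alone
- side_lamp: small orange side lamp on a black foot, 50 x 100 x 38 mm high; origin under its centre. To be left alone
- polish: white jar with blue cap, 60 mm across, 90 mm high; origin under its centre. To be left alone
- driver: screwdriver lying on the bench; origin under its middle. To be left alone
Mind the look-alikes: they are no part of the job. What is shaped like the lens but pink is not meant.

How it is judged (in metres and radians):
On the way, in this order (a step that is already met when the one before it is completed fails the run):
1. the basket hangs by its handle on the hook, let go (contact force between basket and stand above 0.5 N and contact force between the fingers and basket below 0.1 N and horizontal distance between handle and hook_seat below 0.06 m and z of handle in the frame of stand between 0.195 and 0.226 m and angle between basket's own z axis and vertical below 0.35 rad), for 0.4 s.
2. the lens sits flush on the housing, over both dowels, white end on the thick dowel (z of lens in the frame of housing between 0.032 and 0.0375 m and horizontal distance between lens and housing below 0.004 m and angle between the x axis of lens and the x axis of housing, either way round below 0.06 rad and angle between the z axis of lens and the z axis of housing, either way round below 0.05 rad and horizontal distance between lens_white_hole and thick_dowel below 0.006 m), for 0.1 s.
At the end, for the whole second after the job is handed in: Basket hangs by its grip on the rod within 60 mm of the hook seat, tilt under 0.35 rad, released. Lens home on the housing (3 mm in height, 4 mm sideways, 0.05 rad, white hole on thick dowel), held still by the fingers, nest at least 7 mm down, over 5 N between lens and housing (all of step 1 and all of step 2 and value of joint slide above 0.007 m and contact force between lens and housing above 5 N and contact force between the fingers and lens above 1 N and linear speed of lens below 0.02 m/s); the arm keeps its last pose, push and grip.
It fails at once if a bystander is moved more than 40 mm (distance of any of mug, tape, bulb_box, side_lamp, polish, driver from where it was at the start of the episode above 0.04 m).
It also fails if it takes over 72 s, if anything falls off the work surface, if the arm or the gripper's body presses on something with over 40 N, if the wrist force passes 120 N, or if a joint passes its speed limit or range.

## Robot

A 6-joint arm with a two-finger parallel gripper is mounted at the origin on the work surface. World frame = base frame: x ahead of the robot, y to its left, z up, the work surface at z = 0. Lengths are in m, angles in degrees, forces in N, time in s.
With the tool pointing down it reaches from about 0.35 to 0.875 m from the base axis. Payload 4.2 kg.
Tool frame: the origin (TCP) lies midway between the tips of the shut fingers; the grasp point (between the pads) lies 19 mm behind it; z points along the fingers, y is the direction in which the jaws open and shut (so a half turn about z gives the same grasp; the last joint's range is limited). The gripper opens to 87 mm and grips with 3 to 60 N. Pads are 19 mm wide; open, the fingers measure 117 mm over their backs; the gripper's body (75 mm by 190 mm) begins 51 mm behind the grasp point.
Start: joints at [85.692, 22.042, 0.453, 0, -68.411, -14.817], TCP at [0.205, 0.59, 0.223] pointing down, gripper open.
Joint ranges: [-179.83, 179.83], [-69.29, 118.12], [-61.27, 80.66], [-181.25, 117.63], [-171.15, -9.14], [-177.46, 177.46]. Speed limits (degrees/s): [159.86, 159.86, 180, 180, 180, 180].

## Interface

Orientations are given as a 3x3 rotation matrix whose columns are the frame's x, y, z axes.
In Python, from station import sense, capture, get_calibration, finish_job, spot_in, spot_point gives the robot as it stands.
- The arm moves only by the shell command python3 -m inch 'ROWS'. ROWS is JSON, a list of rows, each an object with "fingers": the finger opening in cm, from 0 to 8.7; "delta_pos": the shift along the tool's x, y, z in cm, a list of three; "spin": the turn about the tool's z in degrees. In form: [{"fingers": fingers, "delta_pos": [dx, dy, dz], "spin": spin}, ...]. A call has 1 to 20 rows; each row is the pose to reach, as a shift and turn from the pose commanded when the call began, along the tool's axes at that moment; what a row does not reach only later rows make up. A row lasts 1/10 s, in which the tool goes at most 50 mm and 8.59 degrees, less where a joint would pass 70% of its speed; a pose out of reach is approached as far as the arm can. A call with a gripper value outside its range is refused whole. The fingers move at their own pace and stop on an object; the grip force is fixed at half the most. Time passes only in rows, so rows that repeat a pose let the fingers close. It gives the time, the measured TCP pose, the force and the opening at its end, in the units of the state.
- sense(): the state, without advancing time (a new reading comes with each control period).
- capture(name): name is "side" or "top" or "wrist"; returns the picture (420x560x3 uint8, red, green, blue); there is no depth.
- get_calibration(name): a dict with "K" (3x3 intrinsics, pixels), "T" (4x4, takes a point from camera to world coordinates). Camera axes: x right, y up, looking along -z (the intrinsics and any distortion apply to the point x, -y, -z); pixel columns grow to the right and rows downward; lengths in m; the calibration is good to about 2 mm. A picture is of the moment at which its call begins: read the wrist's pose just before it. get_calibration takes no time and is no camera call; for the wrist camera it gives the pose at the moment of the call.
- finish_job(): hands the job in, once; it reports no verdict.
Trained networks look in the newest picture that a camera, given by its name, has taken for a name from the list of things; names that differ only in an ending like _2 or _b are one class to them, and where a whole thing is asked for, a point or a joint stands for the part that bears it (a point fixed in the world has none). Each returns a list of dicts, best first, with "conf" (0 to 1); they miss things now and then, are a little off and sometimes report something else, mostly with a low value. They report only what shows in the picture. A call takes as long as a camera call. They do not tell look-alikes from the thing itself.
- spot_in(camera, target): "extent" ([left, top, right, bottom] as shares, 0 to 1, of the picture: columns of its width, rows of its height, round what is visible of it).
- spot_point(camera, target): "location" ([column, row] as shares, 0 to 1, of the picture: columns of its width, rows of its height: a listed point, or the origin of a listed thing).
The state is a dict: "time_s": time; "joints": joint angles; "joint_velocities": joint speeds; "effort": joint torques, N m; "tcp_pos": TCP position; "ee_rot": TCP orientation; "wrist_force": force on the tool from outside, world axes, zero at the start; "moment": the same for the moment, N m; "gripper_width": opening from 0.0 (shut) to 1.0 (fully open).
Only numpy, scipy, OpenCV 4.12 (cv2) and the standard library are available. Lean on these libraries where they do the work, as an engineer would, in place of code of your own. Each camera call takes 0.05 s, during which the arm holds its last target.

## Working session

There is one attempt and no reset: what is moved stays moved. The work goes in short steps, Python scripts to look and compute and a shell command to move; the robot and the scene stay as the last step left them, time stands still between calls to the robot, and variables do not carry over. Pictures are saved under pics/ and viewed, and the job is handed in when it is done.

```bash
ls; mkdir -p pics; python3 - <<'E'
from station import *
import cv2, numpy as np
for n in ["side","top","wrist"]:
    im=capture(n); cv2.imwrite(f"pics/{n}0.png",im[:,:,::-1])
    c=get_calibration(n); print(n,np.round(c["K"],1).tolist(),np.round(c["T"],4).tolist(),[k for k in c if k not in "KT"])
print(sense())
E
```

```text
pics
side [[419.6, 0.0, 276.5], [0.0, 419.6, 213.8], [0.0, 0.0, 1.0]] [[0.8905, 0.2765, -0.3614, 0.1029], [-0.4551, 0.5465, -0.703, -0.7606], [0.0031, 0.7905, 0.6125, 0.8159], [0.0, 0.0, 0.0, 1.0]] []
top [[546.1, 0.0, 285.9], [0.0, 546.1, 210.9], [0.0, 0.0, 1.0]] [[0.0196, 0.9943, -0.1046, 0.3354], [-0.9997, 0.0181, -0.0158, -0.0127], [-0.0138, 0.1049, 0.9944, 1.9266], [0.0, 0.0, 0.0, 1.0]] []
wrist [[313.7, 0.0, 279.8], [0.0, 313.7, 210.8], [0.0, 0.0, 1.0]] [[-0.3273, 0.9033, 0.2773, 0.2812], [-0.9449, -0.3134, -0.0944, 0.5638], [0.0016, -0.2929, 0.9561, 0.3837], [0.0, 0.0, 0.0, 1.0]] []
{'time_s': 0.15, 'joints': array([ 8.56922587e+01,  2.20813534e+01,  3.99937500e-01, -1.94049600e-02,
       -6.84117952e+01, -1.48166876e+01]), 'joint_velocities': array([ 0.00137947, -0.09518004,  0.13647662,  0.15056929, -0.09462699,
        0.00976982]), 'effort': array([-4.15865670e-04, -3.91052556e+01,  1.87585491e+01,  4.22229901e+00,
        1.23241227e-02, -1.40875454e-04]), 'tcp_pos': array([0.20460574, 0.59009725, 0.22172123]), 'ee_rot': array([[ 9.44768420e-01, -3.27738375e-01, -4.36229133e-04],
       [-3.27738646e-01, -9.44767074e-01, -1.59856865e-03],
       [ 1.11777370e-04,  1.65324632e-03, -9.99998627e-01]]), 'wrist_force': array([ 0.13989935, -0.59222777,  0.10571451]), 'moment': array([-0.04403286,  0.0040189 , -0.0186652 ]), 'gripper_width': 1.0017259942980101}
```

View pics/top0.png

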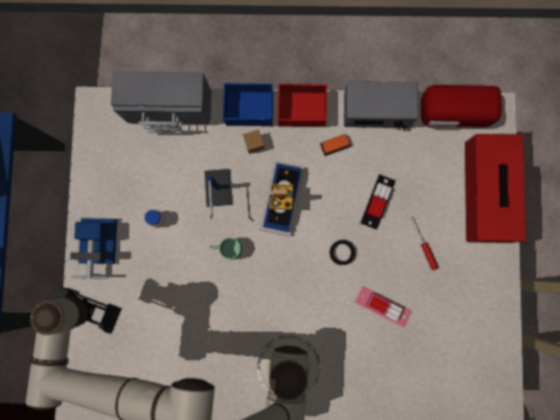

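View pics/side0.png

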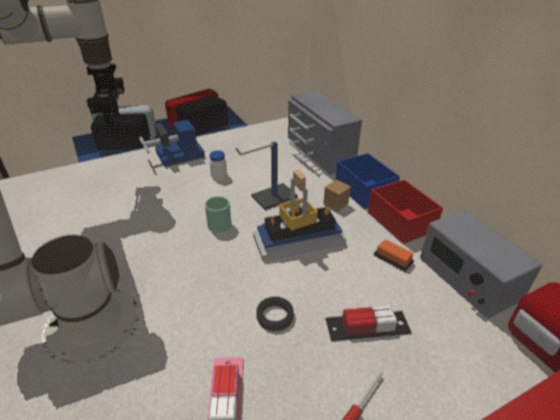

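View pics/wrist0.png

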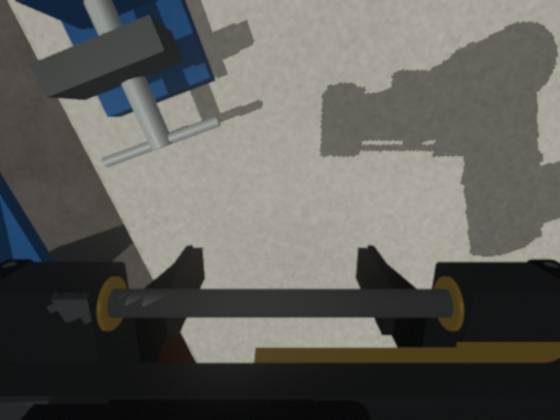

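The top picture shows the housing with the basket near (282,198), the stand at (218,185) with its rod pointing down-left of it, the lens at (378,201), the pink decoy at (384,306). I'll zoom in and project.

```bash
cat > h.py <<'E'
import numpy as np, cv2
from station import *
def ray(n,u,v,c=None):
    c=c or get_calibration(n); K=np.array(c["K"]);T=np.array(c["T"])
    d=np.linalg.inv(K)@[u,v,1]; d=T[:3,:3]@[d[0],-d[1],-d[2]]
    return T[:3,3],d
def atz(n,u,v,z,c=None):
    o,d=ray(n,u,v,c); return o+d*(z-o[2])/d[2]
def proj(n,p,c=None):
    c=c or get_calibration(n); K=np.array(c["K"]);T=np.array(c["T"])
    q=T[:3,:3].T@(np.asarray(p,float)-T[:3,3]); q=np.array([q[0],-q[1],-q[2]]); r=K@q
    return r[:2]/r[2]
def tri(a,b):
    (o1,d1),(o2,d2)=a,b
    d1=d1/np.linalg.norm(d1);d2=d2/np.linalg.norm(d2)
    s=np.linalg.lstsq(np.c_[d1,-d2],o2-o1,rcond=None)[0]
    p,q=o1+s[0]*d1,o2+s[1]*d2
    return (p+q)/2,np.linalg.norm(p-q)
def crop(im,x0,y0,x1,y1,s,name):
    cv2.imwrite("pics/"+name,cv2.resize(im[y0:y1,x0:x1,::-1],None,fx=s,fy=s,interpolation=cv2.INTER_CUBIC))
E
python3 - <<'E'
from h import *
t=capture("top"); s=capture("side")
crop(t,190,120,410,240,3.6,"tc.png"); crop(s,230,120,420,350,2.6,"sc.png")
for n in ["basket","handle","stand","hook_seat","lens","lens_white_hole","housing","thick_dowel"]:
    for c in ["top","side"]:
        print(n,c,[(np.round(np.array(d["location"])*[560,420],1).tolist(),round(d["conf"],2)) for d in spot_point(c,n)][:3])
E
```

```text
basket top [([281.0, 198.5], 0.97)]
basket side [([296.2, 216.3], 0.6)]
handle top [([279.5, 192.3], 0.62)]
handle side [([297.7, 188.0], 0.94)]
stand top [([219.6, 188.6], 0.9)]
stand side [([274.0, 197.7], 0.77), ([392.8, 258.1], 0.46)]
hook_seat top [([208.4, 202.6], 0.75)]
hook_seat side [([251.1, 148.8], 0.85)]
lens top [([384.6, 304.3], 0.79), ([377.3, 203.2], 0.66)]
lens side [([225.2, 400.4], 0.69), ([369.7, 325.2], 0.61)]
lens_white_hole top [([385.0, 176.7], 0.92), ([403.2, 318.1], 0.9), ([158.0, 219.8], 0.39)]
lens_white_hole side [([400.7, 321.9], 0.6)]
housing top [([282.9, 196.2], 0.59)]
housing side [([297.3, 230.0], 0.7)]
thick_dowel top [([285.4, 171.9], 0.67), ([282.6, 196.2], 0.65)]
thick_dowel side [([325.4, 214.1], 0.79)]
```

View pics/tc.png

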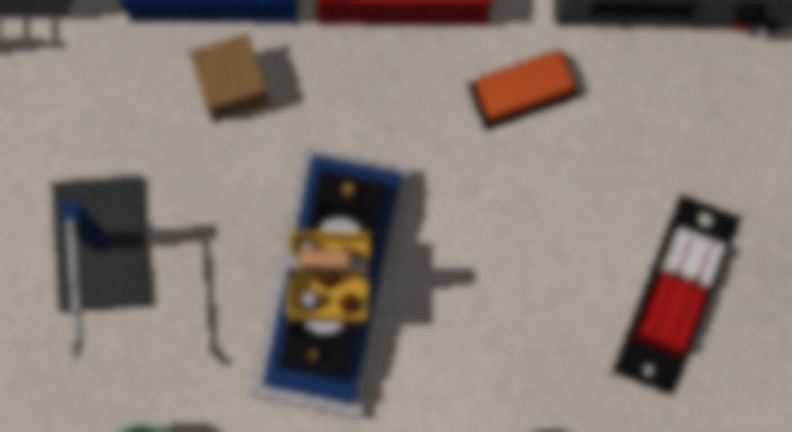

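View pics/sc.png

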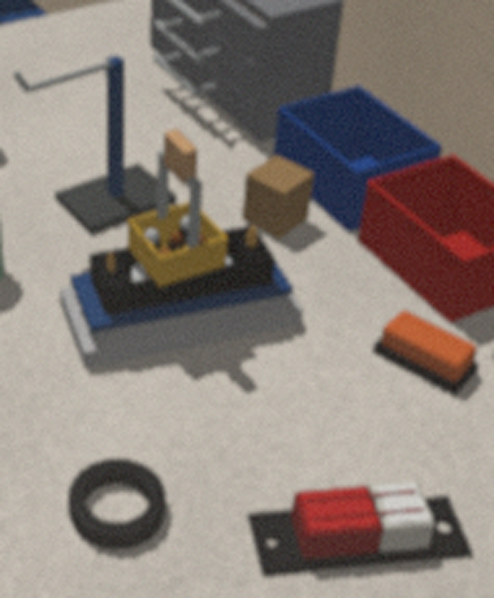

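```bash
python3 - <<'E'
from h import *
T=lambda x,y:(190+x/3.6,120+y/3.6)
S=lambda x,y:(230+x/2.6,120+y/2.6)
def P(n,tc,sc,z=None):
    p,e=tri(ray("top",*T(*tc)),ray("side",*S(*sc)))
    print(n,"tri",np.round(p,3),"err",round(e,4), "topz",np.round(atz("top",*T(*tc),z),3) if z else "", "sidez",np.round(atz("side",*S(*sc),z),3))
P("dowelA top",(347,186),(252,228),.105)
P("dowelB top",(311,353),(111,255),.105)
P("grip top",(323,257),(181,137),.233)
P("posttop",(70,209),(115,60),.204)
P("tipbend",(77,345),(28,87),.204)
P("hole white",(706,219),(444,527),.006)
P("hole red",(648,370),(271,542),.006)
print(sense()["time_s"])
E
```

```text
dowelA top tri [0.661 0.017 0.105] err 0.0019 topz [0.661 0.017 0.105] sidez [0.662 0.016 0.105]
dowelB top tri [0.504 0.047 0.102] err 0.0036 topz [0.503 0.048 0.105] sidez [0.505 0.043 0.105]
grip top tri [0.576 0.034 0.235] err 0.0036 topz [0.575 0.035 0.233] sidez [0.58  0.037 0.233]
posttop tri [0.619 0.261 0.202] err 0.0013 topz [0.618 0.261 0.204] sidez [0.618 0.258 0.204]
tipbend tri [0.5   0.25  0.202] err 0.0068 topz [0.497 0.251 0.204] sidez [0.502 0.245 0.204]
hole white tri [ 0.652 -0.336  0.004] err 0.0015 topz [ 0.651 -0.336  0.006] sidez [ 0.652 -0.338  0.006]
hole red tri [ 0.502 -0.28   0.005] err 0.0018 topz [ 0.501 -0.279  0.006] sidez [ 0.502 -0.28   0.006]
1.05
```

```bash
python3 -m inch '[{"fingers":8.7,"delta_pos":[0,0,-5],"spin":0},{"fingers":8.7,"delta_pos":[3,2,-9.8],"spin":8},{"fingers":8.7,"delta_pos":[53,40.3,-9.8],"spin":71},{"fingers":8.7,"delta_pos":[53,40.3,-9.8],"spin":71},{"fingers":8.7,"delta_pos":[53,40.3,-9.8],"spin":71},{"fingers":8.7,"delta_pos":[53,40.3,-9.8],"spin":71},{"fingers":8.7,"delta_pos":[53,40.3,-9.8],"spin":71},{"fingers":8.7,"delta_pos":[53,40.3,-9.8],"spin":71},{"fingers":8.7,"delta_pos":[53,40.3,-9.8],"spin":71},{"fingers":8.7,"delta_pos":[53,40.3,-9.8],"spin":71},{"fingers":8.7,"delta_pos":[53,40.3,-9.8],"spin":71},{"fingers":8.7,"delta_pos":[53,40.3,-9.8],"spin":71},{"fingers":8.7,"delta_pos":[53,40.3,-9.8],"spin":71},{"fingers":8.7,"delta_pos":[53,40.3,-9.8],"spin":71},{"fingers":8.7,"delta_pos":[53,40.3,-9.8],"spin":71},{"fingers":8.7,"delta_pos":[53,40.3,-9.8],"spin":71},{"fingers":8.7,"delta_pos":[53,40.3,-9.8],"spin":71},{"fingers":8.7,"delta_pos":[53,40.3,-9.8],"spin":71}]'
python3 - <<'E'
from h import *
im=capture("wrist"); cv2.imwrite("pics/w1.png",im[:,:,::-1])
s=sense(); print(s["tcp_pos"],s["ee_rot"],s["joints"],s["time_s"])
print(proj("wrist",[.582,.032,.233]))
E
```

```text
time_s: 2.85
tcp_pos: [0.5731, 0.0366, 0.3206]
ee_rot: [[-0.002, -1.0, -0.0], [-1.0, 0.002, 0.0], [-0.0, 0.0, -1.0]]
wrist_force: [-0.7, 0.2, -0.6]
gripper_width: 0.996
[0.57299834 0.03698031 0.32079075] [[-7.77883302e-04 -9.99999663e-01  2.60783527e-04]
 [-9.99999659e-01  7.77955989e-04  2.78740858e-04]
 [-2.78943643e-04 -2.60566611e-04 -9.99999927e-01]] [ 1.98461803e+01  1.40894351e+01  2.98669047e+00 -1.01399018e-02
 -7.88777792e+01 -1.98887975e+01] 2.9
[269.30408232 209.90005935]
```

View pics/w1.png

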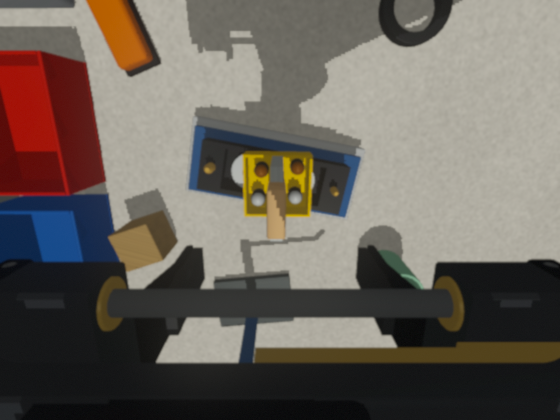

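```bash
python3 - <<'E'
from h import *
im=cv2.imread("pics/w1.png")[:,:,::-1]
crop(im,180,110,370,250,4,"w1c.png")
E
```

```text
(no output)
```

View pics/w1c.png

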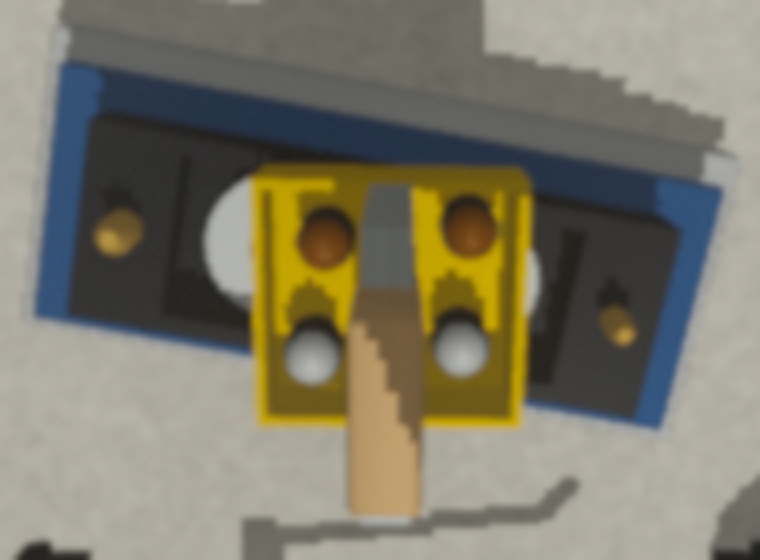

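```bash
python3 - <<'E'
from h import *
W=lambda x,y,z:np.round(atz("wrist",180+x/4,110+y/4,z),4)
print("grip end",W(348,515,.233),W(422,515,.233))
print("grip other end",W(350,320,.233),W(422,440,.233))
for p in [(252,172),(532,172),(262,422),(520,422)]: print("wall",W(*p,.123))
print("dowels",W(112,238,.107),W(627,335,.107))
E
```

```text
grip end [0.5842 0.0578 0.233 ] [0.5684 0.0578 0.233 ]
grip other end [0.5833 0.015  0.233 ] [0.5685 0.0409 0.233 ]
wall [ 0.615  -0.0021  0.123 ]
wall [ 0.5355 -0.0021  0.123 ]
wall [0.6146 0.0724 0.123 ]
wall [0.5369 0.0725 0.123 ]
dowels [0.6597 0.0194 0.107 ] [0.5031 0.0495 0.107 ]
```

```bash
python3 -m inch '[{"fingers":8.7,"delta_pos":[0.1,-0.3,5],"spin":0},{"fingers":8.7,"delta_pos":[0.1,-0.3,9],"spin":0},{"fingers":8.7,"delta_pos":[0.1,-0.3,12.2],"spin":0},{"fingers":8.7,"delta_pos":[0.1,-0.3,12.2],"spin":0},{"fingers":8.7,"delta_pos":[0.1,-0.3,12.2],"spin":0},{"fingers":0,"delta_pos":[0.1,-0.3,12.2],"spin":0},{"fingers":0,"delta_pos":[0.1,-0.3,12.2],"spin":0},{"fingers":0,"delta_pos":[0.1,-0.3,12.2],"spin":0},{"fingers":0,"delta_pos":[0.1,-0.3,12.2],"spin":0},{"fingers":0,"delta_pos":[0.1,-0.3,12.2],"spin":0},{"fingers":0,"delta_pos":[0.1,-0.3,12.2],"spin":0},{"fingers":0,"delta_pos":[0.1,-0.3,12.2],"spin":0},{"fingers":0,"delta_pos":[0.1,-0.3,12.2],"spin":0}]'
```

```text
time_s: 4.2
tcp_pos: [0.5764, 0.035, 0.1985]
ee_rot: [[-0.002, -1.0, -0.0], [-1.0, 0.002, -0.0], [0.0, 0.0, -1.0]]
wrist_force: [0.3, -0.6, -0.4]
gripper_width: 0.354
```

```bash
python3 -m inch '[{"fingers":0,"delta_pos":[0,0,0],"spin":0},{"fingers":0,"delta_pos":[0,0,0],"spin":0},{"fingers":0,"delta_pos":[0,0,0],"spin":0},{"fingers":0,"delta_pos":[0,0,0],"spin":0},{"fingers":0,"delta_pos":[0,0,0],"spin":0},{"fingers":0,"delta_pos":[0,0,-1],"spin":0},{"fingers":0,"delta_pos":[0,0,-3],"spin":0},{"fingers":0,"delta_pos":[0,0,-5],"spin":0},{"fingers":0,"delta_pos":[0,0,-5],"spin":0},{"fingers":0,"delta_pos":[0,0,-5],"spin":0}]'
python3 - <<'E'
from h import *
im=capture("wrist"); cv2.imwrite("pics/w2.png",im[:,:,::-1])
im=capture("side"); crop(im,180,80,420,280,3,"s2.png")
E
```

```text
time_s: 5.2
tcp_pos: [0.5761, 0.0352, 0.2483]
ee_rot: [[-0.003, -1.0, -0.0], [-1.0, 0.003, 0.001], [-0.001, 0.0, -1.0]]
wrist_force: [-0.3, -0.1, -2.6]
gripper_width: 0.181
```

View pics/w2.png

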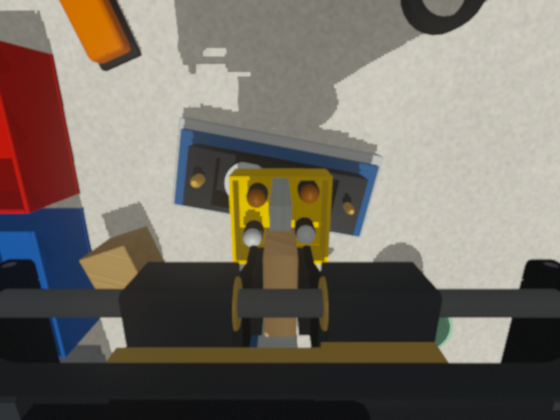

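View pics/s2.png

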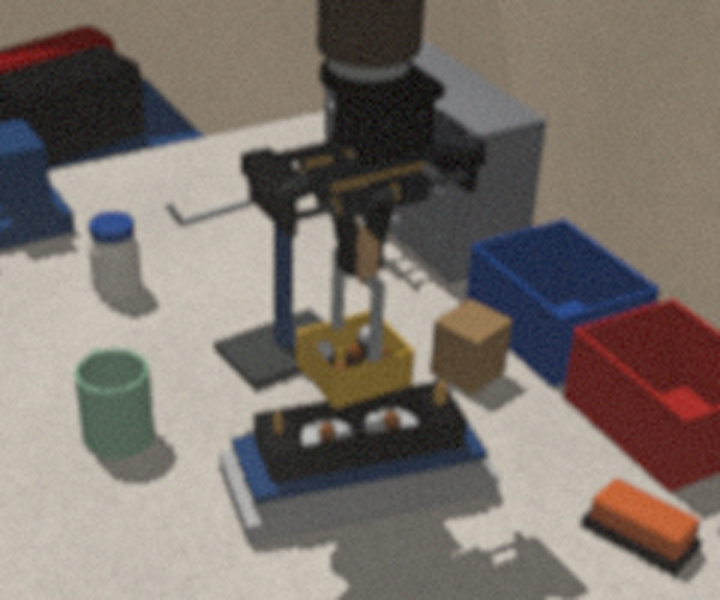

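```bash
python3 -m inch '[{"fingers":0,"delta_pos":[-1,1,0],"spin":0},{"fingers":0,"delta_pos":[-3,3.2,0],"spin":0},{"fingers":0,"delta_pos":[-5.5,6,0],"spin":-2},{"fingers":0,"delta_pos":[-8,9,0],"spin":-4},{"fingers":0,"delta_pos":[-10.5,11.6,0],"spin":-5},{"fingers":0,"delta_pos":[-13,13.1,0],"spin":-5},{"fingers":0,"delta_pos":[-16,13.1,0],"spin":-5},{"fingers":0,"delta_pos":[-18.5,13.1,0],"spin":-5},{"fingers":0,"delta_pos":[-20.4,13.1,0],"spin":-5},{"fingers":0,"delta_pos":[-21,13.1,0],"spin":-5},{"fingers":0,"delta_pos":[-21,13.1,0],"spin":-5},{"fingers":0,"delta_pos":[-21,13.1,0],"spin":-5},{"fingers":0,"delta_pos":[-21,13.1,0],"spin":-5}]'
python3 - <<'E'
from h import *
im=capture("wrist"); cv2.imwrite("pics/w3.png",im[:,:,::-1])
im=capture("side"); crop(im,180,60,380,240,3.4,"s3.png")
im=capture("top"); crop(im,170,150,310,270,5,"t3.png")
E
```

```text
time_s: 6.6
tcp_pos: [0.4459, 0.2444, 0.2485]
ee_rot: [[0.084, -0.996, -0.0], [-0.996, -0.084, -0.0], [0.0, 0.0, -1.0]]
wrist_force: [-0.1, -1.0, -1.9]
gripper_width: 0.186
```

View pics/w3.png

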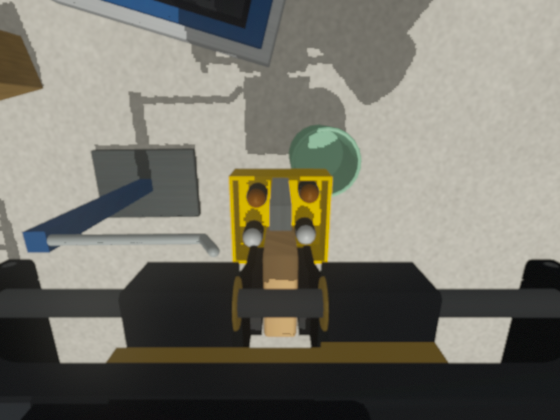

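View pics/s3.png

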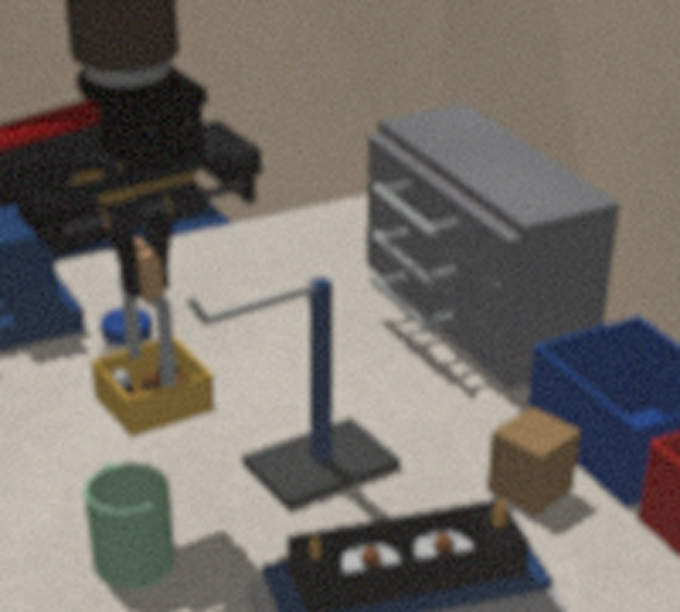

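View pics/t3.png

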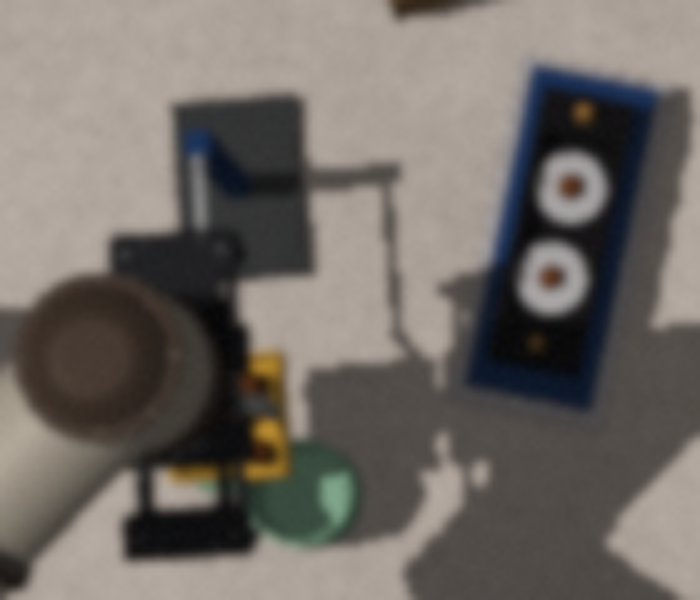

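```bash
python3 - <<'E'
from h import *
print(atz("wrist",38,242,.204),atz("wrist",200,239.5,.204),atz("wrist",212,253,.226), atz("wrist",60,241,.204))
R=np.array(sense()["ee_rot"])
print((R.T@(np.array([.547,.254,.248])-sense()["tcp_pos"]))*100)
E
```

```text
[0.61694051 0.26491256 0.204     ] [0.50228715 0.25329826 0.204     ] [0.48928223 0.25252    0.226     ] [0.60127839 0.26281967 0.204     ]
[ -0.07919641 -10.14111784   0.06606259]
```

```bash
python3 -m inch '[{"fingers":0,"delta_pos":[-0.2,-1,0],"spin":0},{"fingers":0,"delta_pos":[-0.2,-3,0],"spin":0},{"fingers":0,"delta_pos":[-0.2,-5.5,0],"spin":0},{"fingers":0,"delta_pos":[-0.2,-8,0],"spin":0},{"fingers":0,"delta_pos":[-0.2,-9.6,0],"spin":0},{"fingers":0,"delta_pos":[-0.2,-10.1,0],"spin":0},{"fingers":0,"delta_pos":[-0.2,-10.1,0],"spin":0},{"fingers":0,"delta_pos":[-0.2,-10.1,1],"spin":0},{"fingers":0,"delta_pos":[-0.2,-10.1,2.5],"spin":0},{"fingers":0,"delta_pos":[-0.2,-10.1,3.4],"spin":0},{"fingers":0,"delta_pos":[-0.2,-10.1,3.7],"spin":0},{"fingers":0,"delta_pos":[-0.2,-10.1,3.8],"spin":0},{"fingers":0,"delta_pos":[-0.2,-10.1,3.8],"spin":0}]'
python3 - <<'E'
from h import *
im=capture("wrist"); cv2.imwrite("pics/w4.png",im[:,:,::-1])
im=capture("side"); crop(im,180,60,380,240,3.4,"s4.png")
E
```

```text
time_s: 8.05
tcp_pos: [0.5465, 0.2561, 0.211]
ee_rot: [[0.085, -0.996, 0.001], [-0.996, -0.085, 0.0], [-0.0, -0.001, -1.0]]
wrist_force: [0.4, -0.5, -1.3]
gripper_width: 0.178
```

View pics/s4.png

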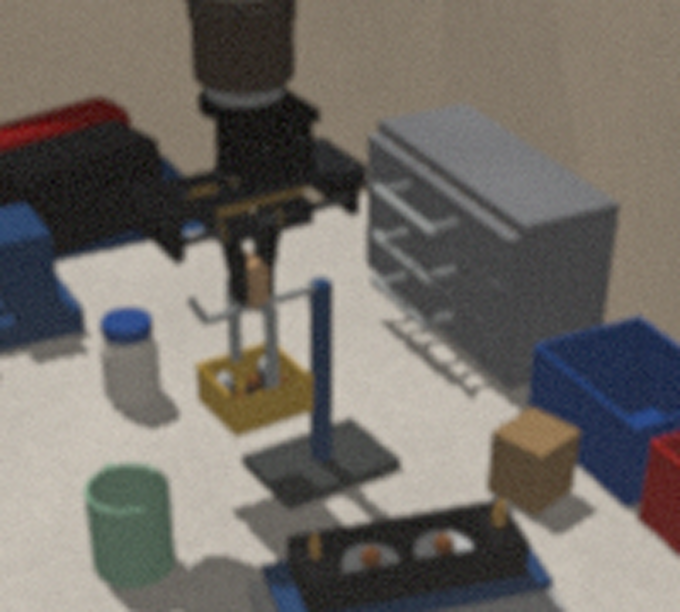

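View pics/w4.png

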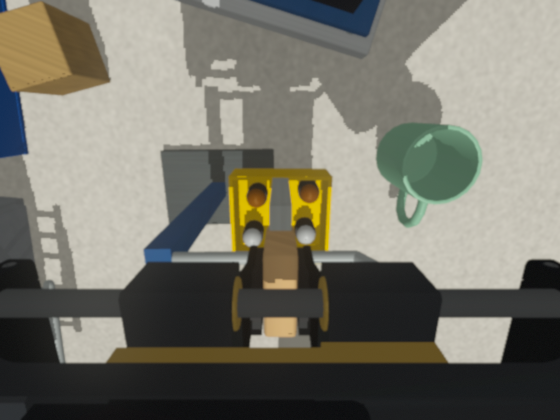

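```bash
python3 -m inch '[{"fingers":0,"delta_pos":[0,0,0.1],"spin":0},{"fingers":0,"delta_pos":[0,0,0.2],"spin":0},{"fingers":0,"delta_pos":[0,0,0.2],"spin":0}]'; python3 -m inch '[{"fingers":0,"delta_pos":[0,0,0.1],"spin":0},{"fingers":0,"delta_pos":[0,0,0.1],"spin":0}]'
```

```text
time_s: 8.45
tcp_pos: [0.5466, 0.2561, 0.2094]
ee_rot: [[0.085, -0.996, 0.001], [-0.996, -0.085, 0.001], [-0.0, -0.001, -1.0]]
wrist_force: [-1.3, 0.7, 1.4]
gripper_width: 0.184
time_s: 8.65
tcp_pos: [0.5466, 0.2561, 0.2093]
ee_rot: [[0.085, -0.996, 0.002], [-0.996, -0.085, 0.001], [-0.0, -0.002, -1.0]]
wrist_force: [-3.1, 0.3, 5.3]
gripper_width: 0.182
```

```bash
python3 -m inch '[{"fingers":3,"delta_pos":[0,0,0],"spin":0},{"fingers":3.5,"delta_pos":[0,0,0],"spin":0},{"fingers":3.5,"delta_pos":[0,0,0],"spin":0},{"fingers":3.5,"delta_pos":[0,0,0],"spin":0},{"fingers":3.5,"delta_pos":[0,0,0],"spin":0},{"fingers":3.5,"delta_pos":[0,0,-1],"spin":0},{"fingers":3.5,"delta_pos":[0,0,-3],"spin":0},{"fingers":5,"delta_pos":[0,0,-7],"spin":0},{"fingers":8.7,"delta_pos":[0,0,-11],"spin":0},{"fingers":8.7,"delta_pos":[0,0,-11],"spin":0},{"fingers":8.7,"delta_pos":[0,0,-11],"spin":0}]'
python3 - <<'E'
from h import *
im=capture("wrist"); cv2.imwrite("pics/w5.png",im[:,:,::-1])
im=capture("side"); crop(im,180,60,380,240,3.4,"s5.png")
E
```

```text
time_s: 9.75
tcp_pos: [0.5466, 0.2562, 0.3194]
ee_rot: [[0.085, -0.996, 0.003], [-0.996, -0.085, 0.003], [-0.002, -0.003, -1.0]]
wrist_force: [-0.4, -0.1, -0.4]
gripper_width: 0.683
```

View pics/s5.png

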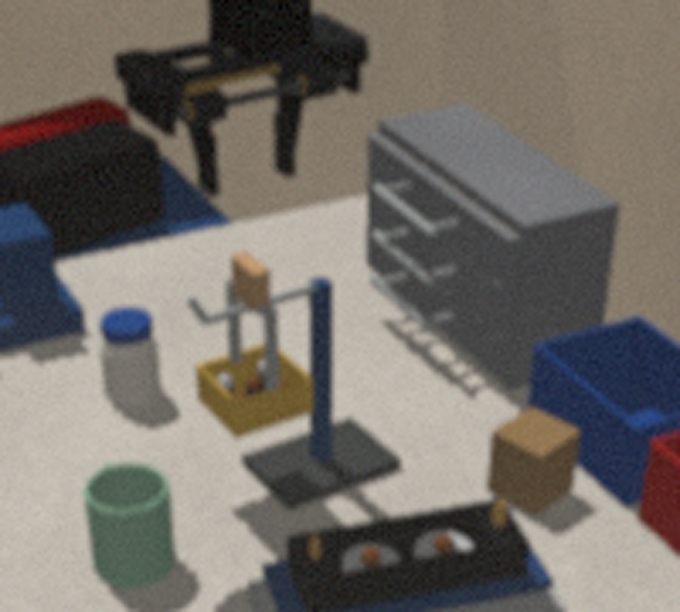

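View pics/w5.png

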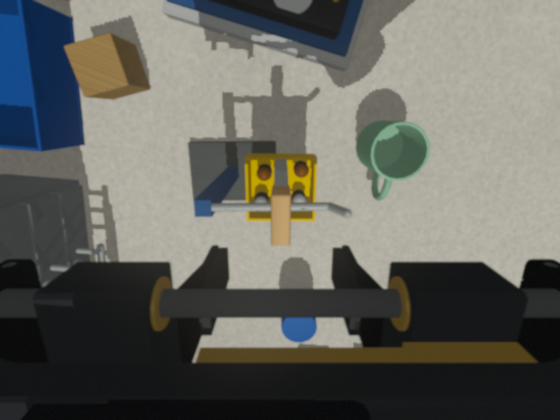

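```bash
python3 -m inch '[{"fingers":8.7,"delta_pos":[3,0.1,0],"spin":-5},{"fingers":8.7,"delta_pos":[8,0.3,0],"spin":-13},{"fingers":8.7,"delta_pos":[13,0.5,0],"spin":-21},{"fingers":8.7,"delta_pos":[18,0.7,0],"spin":-29},{"fingers":8.7,"delta_pos":[23,0.9,0],"spin":-37},{"fingers":8.7,"delta_pos":[56.4,1.8,10],"spin":-64.6},{"fingers":8.7,"delta_pos":[56.4,1.8,10],"spin":-64.6},{"fingers":8.7,"delta_pos":[56.4,1.8,10],"spin":-64.6},{"fingers":8.7,"delta_pos":[56.4,1.8,10],"spin":-64.6},{"fingers":8.7,"delta_pos":[56.4,1.8,10],"spin":-64.6},{"fingers":8.7,"delta_pos":[56.4,1.8,10],"spin":-64.6},{"fingers":8.7,"delta_pos":[56.4,1.8,10],"spin":-64.6},{"fingers":8.7,"delta_pos":[56.4,1.8,10],"spin":-64.6},{"fingers":8.7,"delta_pos":[56.4,1.8,10],"spin":-64.6},{"fingers":8.7,"delta_pos":[56.4,1.8,10],"spin":-64.6}]'
python3 - <<'E'
from h import *
im=capture("wrist"); cv2.imwrite("pics/w6.png",im[:,:,::-1])
s=sense();print(s["joints"],s["tcp_pos"])
for n in ["lens","lens_white_hole"]:
  for d in spot_point("wrist",n):
    u,v=np.array(d["location"])*[560,420]; print(n,d["conf"],u,v,atz("wrist",u,v,0))
E
```

```text
time_s: 11.35
tcp_pos: [0.5761, -0.307, 0.2168]
ee_rot: [[0.937, -0.351, -0.002], [-0.351, -0.937, 0.001], [-0.002, 0.0, -1.0]]
wrist_force: [0.1, 0.7, 0.3]
gripper_width: 0.999
[-1.38346793e+01  2.49590892e+01  4.32533715e+00 -2.90059205e-03
 -6.93805272e+01  8.33749972e+01] [ 0.57646202 -0.30652206  0.21763467]
lens 0.9 280.11199999999997 183.918 [ 0.57593032 -0.30628556  0.        ]
lens_white_hole 0.87 275.57599999999996 117.18 [ 0.65202372 -0.32874758  0.        ]
```

View pics/w6.png

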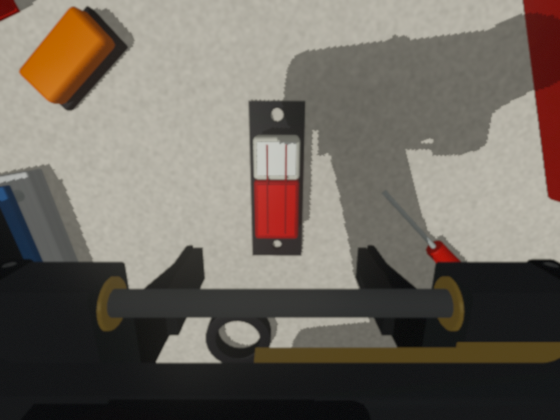

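```bash
python3 - <<'E'
from h import *
im=cv2.imread("pics/w6.png"); im=im[90:270,220:340]
cv2.imwrite("pics/w6c.png",cv2.resize(im,None,fx=3.3,fy=3.3,interpolation=cv2.INTER_CUBIC))
g=cv2.cvtColor(cv2.resize(im,None,fx=4,fy=4,interpolation=cv2.INTER_CUBIC),cv2.COLOR_BGR2GRAY)
# holes: bright blobs inside dark flange
c=get_calibration("wrist"); pts=[]
for (x0,y0,x1,y1) in [(262,104,295,127),(266,237,290,251)]:
    I=cv2.imread("pics/w6.png",0)[y0:y1,x0:x1].astype(float); w=np.clip(I-90,0,None)
    yy,xx=np.mgrid[y0:y1,x0:x1]; u,v=(w*xx).sum()/w.sum(),(w*yy).sum()/w.sum()
    p=atz("wrist",u,v,.003); pts.append(p); print(u,v,p)
d=pts[0]-pts[1]; print(np.linalg.norm(d),np.degrees(np.arctan2(d[1],d[0])),(pts[0]+pts[1])/2)
E
```

```text
277.0363718006287 114.0886843286933 [ 0.65463164 -0.33156439  0.003     ]
277.035208572522 243.08840413318026 [ 0.50466319 -0.27540795  0.003     ]
0.16013769204870945 -20.528664089015056 [ 0.57964742 -0.30348617  0.003     ]
```

View pics/w6c.png

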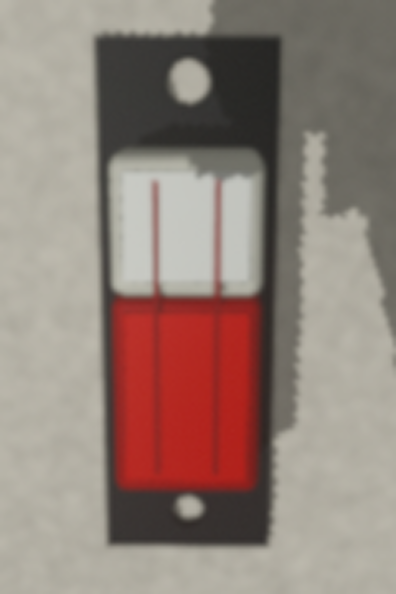

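```bash
python3 -m inch '[{"fingers":8.7,"delta_pos":[0.1,-0.2,4],"spin":0},{"fingers":8.7,"delta_pos":[0.1,-0.2,9],"spin":0},{"fingers":8.7,"delta_pos":[0.1,-0.2,14],"spin":0},{"fingers":8.7,"delta_pos":[0.1,-0.2,18],"spin":0},{"fingers":6.5,"delta_pos":[0.1,-0.2,19.5],"spin":0},{"fingers":6.5,"delta_pos":[0.1,-0.2,20.3],"spin":0},{"fingers":6,"delta_pos":[0.1,-0.2,20.3],"spin":0},{"fingers":6,"delta_pos":[0.1,-0.2,20.3],"spin":0}]'
python3 - <<'E'
from h import *
im=capture("wrist"); cv2.imwrite("pics/w7.png",im[:,:,::-1])
E
```

```text
time_s: 12.3
tcp_pos: [0.5798, -0.3064, 0.0171]
ee_rot: [[0.937, -0.35, 0.004], [-0.35, -0.937, -0.002], [0.005, -0.0, -1.0]]
wrist_force: [-0.5, -0.9, 0.1]
gripper_width: 0.739
```

View pics/w7.png

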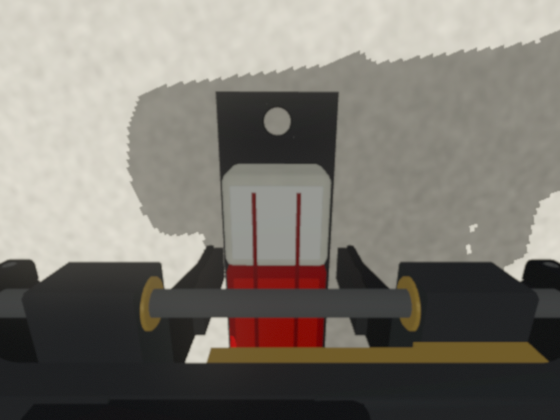

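```bash
python3 -m inch '[{"fingers":6,"delta_pos":[0,0,0.3],"spin":0},{"fingers":6,"delta_pos":[0,0,0.3],"spin":0},{"fingers":0,"delta_pos":[0,0,0.3],"spin":0},{"fingers":0,"delta_pos":[0,0,0.3],"spin":0},{"fingers":0,"delta_pos":[0,0,0.3],"spin":0},{"fingers":0,"delta_pos":[0,0,0.3],"spin":0},{"fingers":0,"delta_pos":[0,0,0.3],"spin":0},{"fingers":0,"delta_pos":[0,0,0.3],"spin":0}]'
python3 - <<'E'
from h import *
im=capture("wrist"); cv2.imwrite("pics/w8.png",im[:,:,::-1])
s=sense();print(s["tcp_pos"],s["ee_rot"],s["gripper_width"]*87)
I=im[100:140,260:296].mean(2); w=np.clip(I-90,0,None); yy,xx=np.mgrid[100:140,260:296]
u,v=(w*xx).sum()/w.sum(),(w*yy).sum()/w.sum()
p=atz("wrist",u,v,.003); R=np.array(s["ee_rot"]); print(u,v,p,R.T@(p-s["tcp_pos"]))
E
```

```text
time_s: 13.15
tcp_pos: [0.5783, -0.3059, 0.0119]
ee_rot: [[0.937, -0.351, 0.001], [-0.351, -0.937, -0.0], [0.001, -0.0, -1.0]]
wrist_force: [0.3, 1.2, 2.4]
gripper_width: 0.569
[ 0.5783004  -0.30593956  0.01189527] [[ 9.36549973e-01 -3.50533567e-01  6.05493413e-04]
 [-3.50533580e-01 -9.36550160e-01 -8.89836212e-05]
 [ 5.98266699e-04 -1.28908166e-04 -9.99999813e-01]] 49.56998272050336
279.8430804539793 117.49456316386079 [ 0.65282089 -0.33379459  0.003     ] [ 7.95509690e-02 -3.31505851e-05  8.94286740e-03]
```

View pics/w8.png

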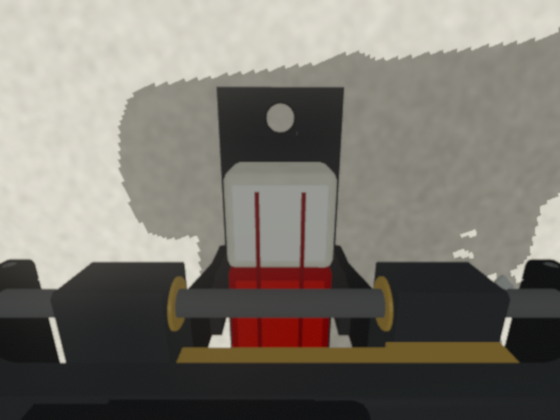

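```bash
python3 -m inch '[{"fingers":0,"delta_pos":[0,0,-1],"spin":0},{"fingers":0,"delta_pos":[0,0,-4],"spin":0},{"fingers":0,"delta_pos":[0,0,-8],"spin":0},{"fingers":0,"delta_pos":[-1,-2.5,-12],"spin":-1},{"fingers":0,"delta_pos":[-2.5,-5.8,-15],"spin":-3},{"fingers":0,"delta_pos":[-4.3,-10,-18],"spin":-5},{"fingers":0,"delta_pos":[-6,-14,-21],"spin":-7},{"fingers":0,"delta_pos":[-7.7,-18,-24],"spin":-9},{"fingers":0,"delta_pos":[-9.2,-21.5,-27.5],"spin":-9.6},{"fingers":0,"delta_pos":[-9.9,-23.1,-29.8],"spin":-9.6},{"fingers":0,"delta_pos":[-9.9,-23.1,-29.8],"spin":-9.6},{"fingers":0,"delta_pos":[-9.9,-23.1,-29.8],"spin":-9.6},{"fingers":0,"delta_pos":[-9.9,-23.1,-29.8],"spin":-9.6}]'
python3 - <<'E'
from h import *
im=capture("wrist"); cv2.imwrite("pics/w9.png",im[:,:,::-1])
s=sense();print(s["tcp_pos"],s["ee_rot"],s["gripper_width"]*87)
E
```

```text
time_s: 14.5
tcp_pos: [0.5652, -0.0556, 0.3078]
ee_rot: [[0.982, -0.19, -0.004], [-0.19, -0.982, -0.0], [-0.004, 0.001, -1.0]]
wrist_force: [-0.3, -0.2, -2.2]
gripper_width: 0.574
[ 0.56528814 -0.05583892  0.30760416] [[ 9.81613315e-01 -1.90836096e-01 -4.10915146e-03]
 [-1.90839121e-01 -9.81621263e-01 -3.53566048e-04]
 [-3.96615728e-03  1.13125199e-03 -9.99991495e-01]] 49.77228926319672
```

View pics/w9.png

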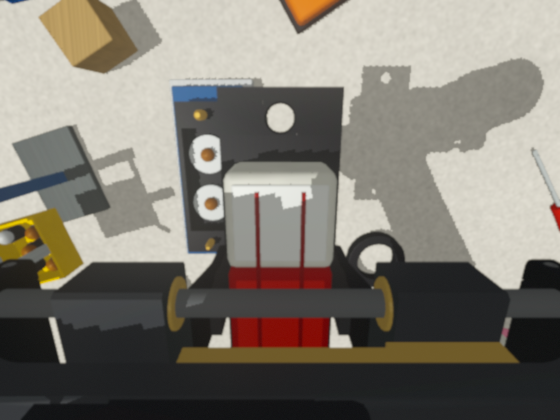

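```bash
python3 - <<'E'
from h import *
im=capture("wrist"); cv2.imwrite("pics/w10.png",im[:,:,::-1])
crop(im,165,80,235,260,3.3,"w10c.png")
crop(im,180,95,222,130,14,"w10a.png")
crop(im,190,230,232,260,14,"w10b.png")
s=sense();print(s["tcp_pos"],s["ee_rot"],s["joint_velocities"])
a=cv2.imread("pics/w10a.png");b=cv2.imread("pics/w10b.png"); cv2.imwrite("pics/w10ab.png",np.vstack([a,b])[:, :])
print(a.shape,b.shape)
E
```

```text
[ 0.56544894 -0.05597237  0.30767338] [[ 9.81564497e-01 -1.91090698e-01 -3.93478361e-03]
 [-1.91093960e-01 -9.81571638e-01 -4.66803608e-04]
 [-3.77307017e-03  1.21011123e-03 -9.99992150e-01]] [-0.07604595 -0.06574118  0.60875263  0.134314    0.08112527 -0.1261206 ]
(490, 588, 3) (420, 588, 3)
```

View pics/w10a.png

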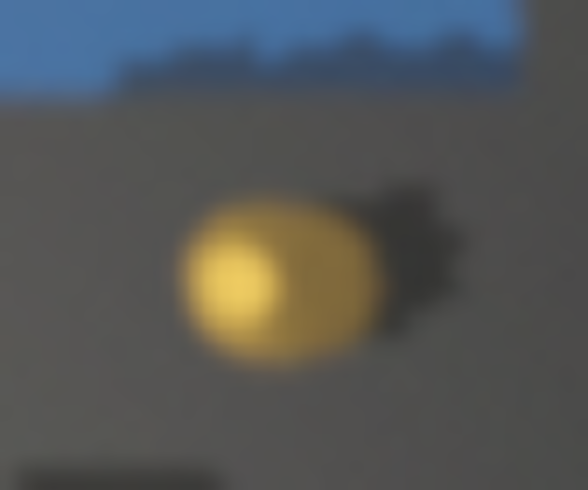

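View pics/w10b.png

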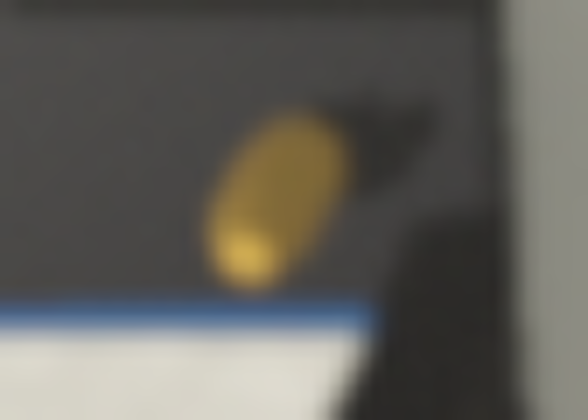

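```bash
python3 - <<'E'
from h import *
q=lambda x0,y0,cx,cy:(x0+(cx+.5)/14-.5,y0+(cy+.5)/14-.5)
s=sense();R=np.array(s["ee_rot"])
for nm,pa,pb,z in [("top",(238,287),(248,258),.107),("foot",(314,283),(300,157),.085)]:
    A=atz("wrist",*q(180,95,*pa),z);B=atz("wrist",*q(190,230,*pb),z)
    d=A-B; m=(A+B)/2
    print(nm,A,B,np.linalg.norm(d),"yaw",np.degrees(np.arctan2(d[1],d[0])),m)
    dd=m-s["tcp_pos"]; print(" tool",R.T@dd*100)
print("toolyaw",np.degrees(np.arctan2(R[1,0],R[0,0])))
# held hole check
im=cv2.imread("pics/w10.png"); I=im[100:140,260:296].mean(2)
p=atz("wrist",279.84,117.5,s["tcp_pos"][2]-.009); print("hole",R.T@(p-s["tcp_pos"]))
print(s["time_s"],s["tcp_pos"])
E
```

```text
top [0.66132364 0.018894   0.107     ] [0.50444615 0.04844867 0.107     ] 0.15963716687998009 yaw -10.669089884612001 [0.5828849  0.03367133 0.107     ]
 tool [ 0.07412987 -9.15664069 20.05613528]
foot [0.66137619 0.01804811 0.085     ] [0.50498156 0.04823113 0.085     ] 0.15928055385173281 yaw -10.923368711580665 [0.58317887 0.03313962 0.085     ]
 tool [ 0.12144692 -9.1127294  22.25602716]
toolyaw -11.016712716280349
hole [ 7.95885543e-02 -8.59354685e-06  8.69976470e-03]
14.6 [ 0.56544894 -0.05597237  0.30767338]
```

```bash
python3 -m inch '[{"fingers":0,"delta_pos":[0,-1.5,0],"spin":0},{"fingers":0,"delta_pos":[0.1,-4.5,2],"spin":0},{"fingers":0,"delta_pos":[0.1,-7.5,6],"spin":-0.2},{"fingers":0,"delta_pos":[0.1,-9,10],"spin":-0.2},{"fingers":0,"delta_pos":[0.1,-9.1,14],"spin":-0.2},{"fingers":0,"delta_pos":[0.1,-9.1,16.8],"spin":-0.2},{"fingers":0,"delta_pos":[0.1,-9.1,16.8],"spin":-0.2},{"fingers":0,"delta_pos":[0.1,-9.1,16.8],"spin":-0.2},{"fingers":0,"delta_pos":[0.1,-9.1,16.8],"spin":-0.2},{"fingers":0,"delta_pos":[0.1,-9.1,16.8],"spin":-0.2}]'
python3 - <<'E'
from h import *
im=capture("wrist"); cv2.imwrite("pics/w11.png",im[:,:,::-1])
crop(im,200,70,360,170,5,"w11c.png")
s=sense();R=np.array(s["ee_rot"]);print(s["tcp_pos"],R,np.degrees(np.arctan2(R[1,0],R[0,0])))
print(R.T@(np.array([.5834,.0334,.14])-s["tcp_pos"])*100)
I=capture("side"); crop(I,240,120,400,260,5,"s11.png")
E
```

```text
time_s: 15.6
tcp_pos: [0.5858, 0.0343, 0.1437]
ee_rot: [[0.982, -0.186, 0.004], [-0.186, -0.982, 0.001], [0.004, -0.002, -1.0]]
wrist_force: [-0.5, -0.6, -2.4]
gripper_width: 0.571
[0.58552083 0.03431605 0.14346385] [[ 0.98248211 -0.18632341  0.00353459]
 [-0.18632805 -0.98248705  0.00102927]
 [ 0.00328091 -0.00166983 -0.99999322]] -10.738629076989278
[-0.19243582  0.13009555  0.34553914]
```

View pics/w11c.png

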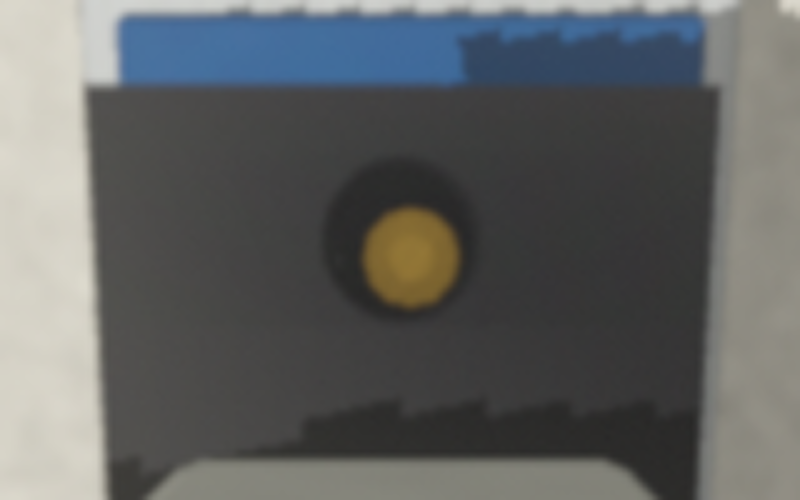

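View pics/s11.png

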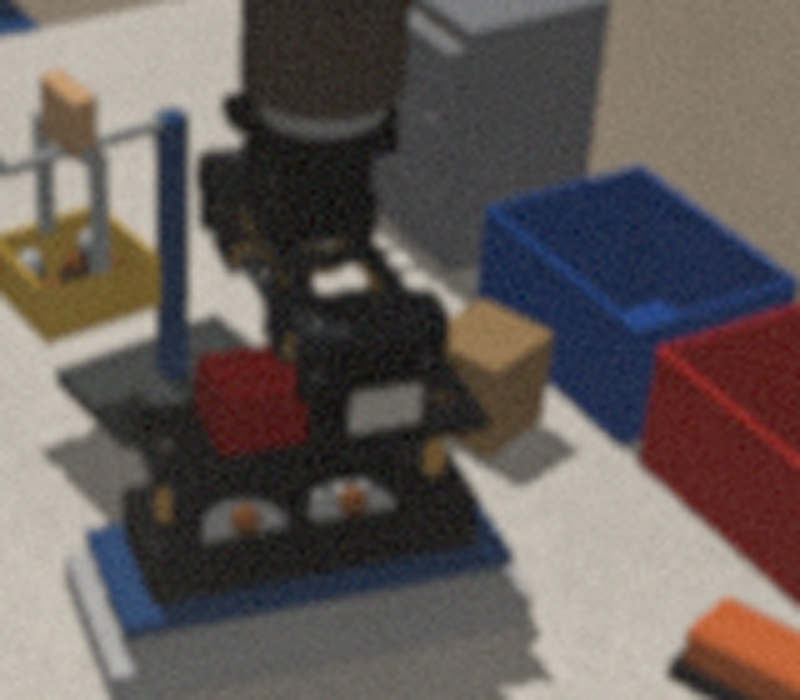

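```bash
python3 - <<'E'
from h import *
s=sense();R=np.array(s["ee_rot"]);c=get_calibration("wrist")
q=lambda cx,cy:(200+(cx+.5)/5-.5,70+(cy+.5)/5-.5)
zt=s["tcp_pos"][2]
H=atz("wrist",*q(400,238),zt-.006); 
for z,p in [(.107,(410,253)),(.100,(411,257))]:
    D=atz("wrist",*q(*p),z); print(z,"hole",R.T@(H-s["tcp_pos"])*100,"dowel-hole tool cm",R.T@(D-H)*100, D)
print(s["tcp_pos"])
E
```

```text
0.107 hole [ 7.97230071 -0.01173558  0.62144328] dowel-hole tool cm [-0.19731609  0.11917539  3.01429753] [0.66155183 0.01874219 0.107     ]
0.1 hole [ 7.97230071 -0.01173558  0.62144328] dowel-hole tool cm [-0.25712915  0.13560384  3.71411694] [0.66095387 0.01869839 0.1       ]
[0.58525861 0.03425315 0.14314981]
```

```bash
python3 -m inch '[{"fingers":0,"delta_pos":[-0.1,0.1,0.5],"spin":0},{"fingers":0,"delta_pos":[-0.15,0.12,1.4],"spin":0},{"fingers":0,"delta_pos":[-0.15,0.12,1.4],"spin":0},{"fingers":0,"delta_pos":[-0.15,0.12,1.4],"spin":0},{"fingers":0,"delta_pos":[-0.15,0.12,1.4],"spin":0},{"fingers":0,"delta_pos":[-0.15,0.12,1.4],"spin":0}]'
python3 - <<'E'
from h import *
im=capture("wrist"); cv2.imwrite("pics/w12.png",im[:,:,::-1])
crop(im,200,70,360,170,5,"w12c.png")
s=sense();R=np.array(s["ee_rot"]);print(s["tcp_pos"],R[2],np.degrees(np.arctan2(R[1,0],R[0,0])))
print(R.T@(np.array([.5834,.0334,.14])-s["tcp_pos"])*100)
E
```

```text
time_s: 16.3
tcp_pos: [0.583, 0.0333, 0.1277]
ee_rot: [[0.983, -0.186, 0.0], [-0.186, -0.983, 0.0], [0.0, -0.0, -1.0]]
wrist_force: [0.5, 0.0, -1.8]
gripper_width: 0.57
[0.58301249 0.03337171 0.12776143] [ 4.39070121e-04 -1.90314668e-04 -9.99999885e-01] -10.718649508383265
[ 0.03808595 -0.01021942 -1.22383878]
```

View pics/w12c.png

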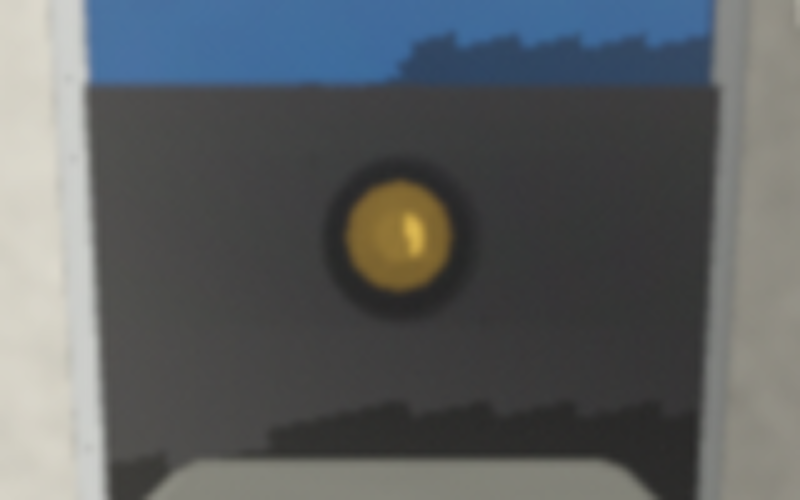

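```bash
python3 -m inch '[{"fingers":0,"delta_pos":[0,0,0.4],"spin":0},{"fingers":0,"delta_pos":[0,0,0.8],"spin":0},{"fingers":0,"delta_pos":[0,0,1.2],"spin":0},{"fingers":0,"delta_pos":[0,0,1.5],"spin":0},{"fingers":0,"delta_pos":[0,0,1.5],"spin":0}]'; python3 -m inch '[{"fingers":0,"delta_pos":[0,0,0.4],"spin":0},{"fingers":0,"delta_pos":[0,0,0.8],"spin":0},{"fingers":0,"delta_pos":[0,0,1.1],"spin":0},{"fingers":0,"delta_pos":[0,0,1.1],"spin":0},{"fingers":0,"delta_pos":[0,0,1.1],"spin":0}]'
```

```text
time_s: 16.85
tcp_pos: [0.5824, 0.0332, 0.1118]
ee_rot: [[0.983, -0.186, -0.001], [-0.186, -0.983, -0.0], [-0.001, 0.001, -1.0]]
wrist_force: [1.1, 0.1, -2.0]
gripper_width: 0.568
time_s: 17.35
tcp_pos: [0.5829, 0.0333, 0.1015]
ee_rot: [[0.983, -0.186, -0.0], [-0.186, -0.983, -0.0], [-0.0, 0.0, -1.0]]
wrist_force: [0.1, 0.0, -2.2]
gripper_width: 0.572
```

```bash
python3 -m inch '[{"fingers":0,"delta_pos":[0,0,0.3],"spin":0},{"fingers":0,"delta_pos":[0,0,0.5],"spin":0},{"fingers":0,"delta_pos":[0,0,0.5],"spin":0},{"fingers":0,"delta_pos":[0,0,0.5],"spin":0}]'; python3 -m inch '[{"fingers":0,"delta_pos":[0,0,0.2],"spin":0},{"fingers":0,"delta_pos":[0,0,0.4],"spin":0},{"fingers":0,"delta_pos":[0,0,0.4],"spin":0},{"fingers":0,"delta_pos":[0,0,0.4],"spin":0}]'
```

```text
time_s: 17.75
tcp_pos: [0.583, 0.0333, 0.0969]
ee_rot: [[0.983, -0.186, 0.001], [-0.186, -0.983, 0.0], [0.001, -0.0, -1.0]]
wrist_force: [-2.1, 0.2, 0.9]
gripper_width: 0.573
time_s: 18.15
tcp_pos: [0.583, 0.0333, 0.093]
ee_rot: [[0.983, -0.186, 0.001], [-0.186, -0.983, 0.0], [0.0, -0.0, -1.0]]
wrist_force: [-1.7, 0.0, 4.4]
gripper_width: 0.57
```

```bash
python3 -m inch '[{"fingers":0,"delta_pos":[0,0,0.2],"spin":0},{"fingers":0,"delta_pos":[0,0,0.4],"spin":0},{"fingers":0,"delta_pos":[0,0,0.6],"spin":0},{"fingers":0,"delta_pos":[0,0,0.6],"spin":0},{"fingers":0,"delta_pos":[0,0,0.6],"spin":0},{"fingers":0,"delta_pos":[0,0,0.6],"spin":0}]'
python3 - <<'E'
from h import *
im=capture("wrist"); crop(im,180,50,380,200,4,"w13.png")
I=capture("side"); crop(I,240,120,400,260,5,"s13.png")
s=sense();print(s["tcp_pos"],s["wrist_force"],s["moment"],s["time_s"])
E
```

```text
time_s: 18.75
tcp_pos: [0.583, 0.0333, 0.0876]
ee_rot: [[0.983, -0.186, 0.001], [-0.186, -0.983, -0.0], [0.001, -0.0, -1.0]]
wrist_force: [-3.6, -0.2, 9.0]
gripper_width: 0.57
[0.58300493 0.03330923 0.08757204] [-3.93165474 -0.03473201  9.32949239] [0.36140475 1.08031939 0.03263599] 18.85
```

View pics/w13.png

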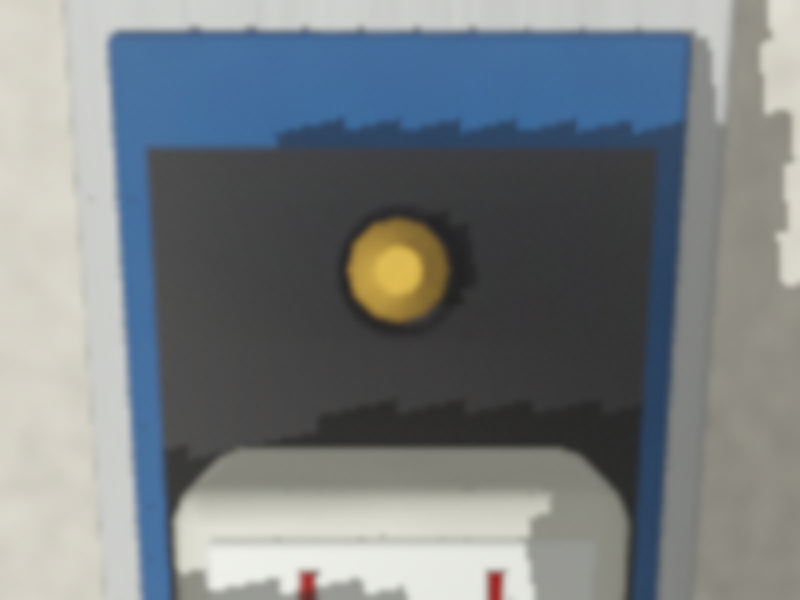

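View pics/s13.png

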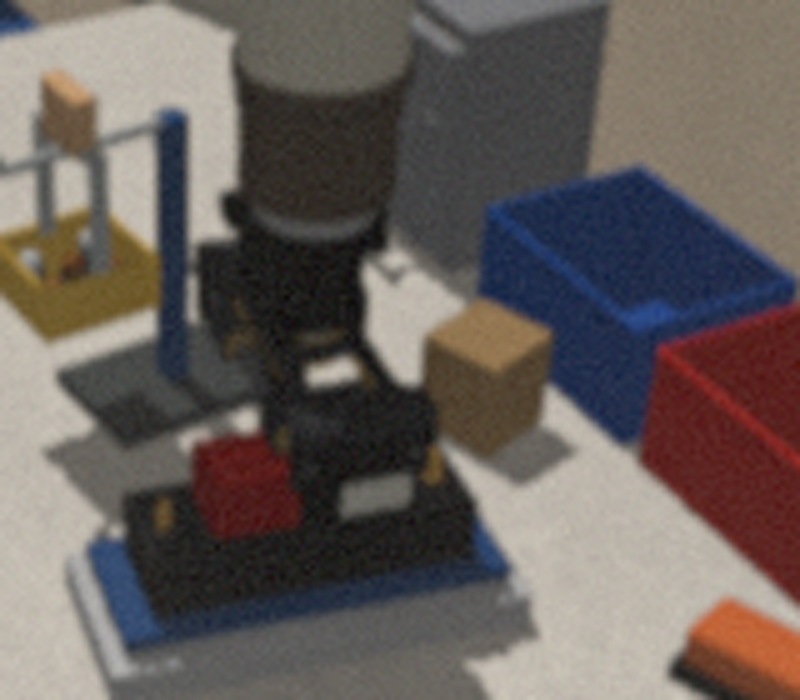

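```bash
python3 -m inch '[{"fingers":0,"delta_pos":[0,0,0.05],"spin":0},{"fingers":0,"delta_pos":[0,0,0.05],"spin":0},{"fingers":0,"delta_pos":[0,0,0.05],"spin":0},{"fingers":0,"delta_pos":[0,0,0.05],"spin":0},{"fingers":0,"delta_pos":[0,0,0.05],"spin":0}]'
python3 -c "
from station import *
print(finish_job())"
```

```text
time_s: 19.35
tcp_pos: [0.583, 0.0333, 0.0871]
ee_rot: [[0.983, -0.186, 0.001], [-0.186, -0.983, 0.0], [0.001, -0.0, -1.0]]
wrist_force: [-3.9, -0.0, 8.6]
gripper_width: 0.572
the job is handed in; nothing more can be done
None
```

I hung the yellow basket on the blue stand's hook and let go of it. Then I fitted the red and white lens over both dowels, white end on the thick one, pressed it down, and handed the job in at about 19 s while still holding it. The job returned no verdict.

- **Basket:** the last side picture showed it hanging level by its grip on the rod, clear of the gripper. I put it about 72 mm from the post.
- **Lens fit:** the white-end hole sat centred round the thick dowel. The thin-dowel end was only seen from the side, where it looked seated. First contact came at the tool height expected for a flush fit, with no sign of jamming on the way down.
- **Press:** the tool went about 10 mm below first contact, and the last side picture agreed that the nest had sunk. I inferred this from the tool height, as I could not read the slide joint directly.
- **Force and grip:** the wrist read 8.6 N upward, about 11 N once the lens's weight is counted, with a sideways push of about 4 N. The gripper was steady on the 50 mm dome.
- **Other things:** none of the moves went near the bystanders, but I did not measure their positions again at the end.
- **Disagreement:** the wrist and top cameras differed by 3 to 5 mm on the lens and housing positions. For the final alignment I used the wrist view of the dowel through the hole.

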